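# Close the fixings caddy and hang it up

### The job

Both yellow lids of the blue fixings caddy are standing proud: with the caddy standing on the bench, press each one down until it is fully home. Then lift the caddy by its black carrying bar and hang it by the bar, level, in the dip of the two prongs of the green hook stand, and let go without dropping it. Keep the caddy upright throughout and leave the other things on the bench where they are.

Things in the scene. Friction and masses are not known exactly. Their poses are not given: they have to be found in the camera images.
- caddy_grip (a point): centre of the caddy's black carrying bar, 12 mm thick, which runs along the caddy's y. It lies 116 mm above the caddy's underside and 52 mm above the tops of the seated lids; two steel uprights carry it, leaving 114 mm of free bar between them. Axes are the caddy's own, z up
- caddy: the loose blue steel caddy, 130 (x) x 150 (y) x 60 mm high without lids and bar, about 0.6 kg; origin at the centre of its underside. The same either way round
- lid_front (a joint): yellow press-on lid, 50 x 144 x 4 mm, a rectangle over the half of the caddy on the caddy's -x side of the bar. Value in m grows as it is pressed down: 0 stands 10 mm proud, 0.010 is fully home on the rim. It starts 5 to 10 mm proud, slides straight down against a tight friction fit of about 8 N, stays where it is left and cannot come off
- lid_front_top (a point): centre of that lid's upper face, where it may be pressed; 38 mm to the -x side of the bar; moves with the lid. Its top is 64 mm above the caddy's underside when home
- lid_back (a joint): the other yellow press-on lid, 50 x 144 x 4 mm, a rectangle over the half of the caddy on the caddy's +x side of the bar. Value in m grows as it is pressed down: 0 stands 10 mm proud, 0.010 is fully home on the rim. It starts 5 to 10 mm proud, slides straight down against a tight friction fit of about 8 N, stays where it is left and cannot come off
- lid_back_top (a point): centre of that lid's upper face; 38 mm to the +x side of the bar; moves with the lid. Its top is 64 mm above the caddy's underside when home
- rack_seat (a point): where the bar's centre comes to rest when hung: midway between the two prongs, over their dip, 181 mm above the bench. Axes are the stand's: +x from the open prong tips to the post, y across the prongs, z up. The rods' centre lines pass 11 mm below this point. The bar must come in over the tips from the -x side, the prongs passing between bar and lids, and then be lowered into the dip
- rack_tips (a point): midway between the prongs' red upturned tips, 22 mm in front (-x) of the seat and 5 mm above it; the tips' tops lie 5 mm above this point. The prongs are steel rods 8 mm thick, 80 mm apart (at y = +-40 mm), running from the crossbar down to the dip and then up to the tips
- rack: the fixed hook stand; origin on the bench under the dip. Base plate 12 mm thick, 150 mm wide, from 50 mm in front (-x) to 135 mm behind; green post 24 mm square, 112 mm behind; crossbar 100 mm wide, 108 mm behind, its top at 199 mm, is the highest part
- screwdriver: red-handled screwdriver lying between caddy and hook stand, about 200 mm long, under 40 mm high; leave it alone
- bearing: steel bearing ring, 62 mm across, 16 mm high, near the robot; origin at its underside; leave it alone
- offcut: wooden block 90 x 45 x 28 mm near the robot; origin at its underside; leave it alone
- mug: blue mug 80 mm across, 92 mm high, at the left; origin at its underside; leave it alone
- jar: amber jar 70 mm across, 100 mm high, at the right; origin at its underside; leave it alone
- spray: spray can 60 mm across, 170 mm high, at the right; origin at its underside; leave it alone
- wrench: steel wrench lying flat at the left; leave it alone

How it is judged:
On the way:
1. both lids pressed fully home while the caddy stands on the bench (value of joint each of lid_front, lid_back above 0.0082 m and height (world z) of caddy below 0.01 m), for 0.2 s.
At the end, for the whole second after the job is handed in: Both lids fully home (less than 1.8 mm proud) and the caddy hanging at rest by its bar in the dip of the stand's two prongs: bar centre within 30 mm sideways of the seat point and between 8 mm below and 12 mm above it, caddy within 0.2 rad of level, released (value of joint each of lid_front, lid_back above 0.0082 m and horizontal distance between caddy_grip and rack_seat below 0.03 m and z of caddy_grip in the frame of rack_seat between -0.008 and 0.012 m and angle between caddy's own z axis and vertical below 0.2 rad and linear speed of caddy below 0.04 m/s and contact force between caddy and rack above 2 N); the robot touches nothing.
It fails at once if another thing on the bench moved by more than 40 mm (distance of any of screwdriver, bearing, offcut, mug, jar, spray, wrench from where it was at the start of the episode above 0.04 m).
It fails at once if the caddy tipped by more than 0.5 rad (angle between caddy's own z axis and vertical above 0.5 rad).
It fails at once if the caddy dropped (falling faster than 0.6 m/s out of the fingers) (linear speed of caddy above 0.6 m/s and contact force between the fingers and caddy below 0.1 N).
It also fails if it takes over 72 s, if anything falls off the work surface, if the arm or the gripper's body presses on something with over 40 N, if the wrist force passes 120 N, or if a joint passes its speed limit or range.

### The arm

A 6-joint arm with a two-finger parallel gripper is mounted at the origin on the work surface. World frame = base frame: x ahead of the robot, y to its left, z up, the work surface at z = 0. Lengths are in m, angles in rad, forces in N, time in s.
With the tool pointing down it reaches from about 0.35 to 0.775 m from the base axis. Payload 7.3 kg.
Tool frame: the origin (TCP) lies at the very end of the fingers, on their centre line; the grasp point (between the pads) lies robot.pinch_z behind it (robot.pinch_z is the distance from the TCP to the grasp point, in m); y points along the fingers, z is the direction in which the jaws open and shut, and the axes are right-handed (so a half turn about y gives the same grasp; the last joint's range is limited). The gripper opens to 92 mm and grips with 3 to 60 N. Pads are 19 mm wide; open, the fingers measure 130 mm over their backs; the gripper's body (75 mm by 190 mm) begins 47 mm behind the grasp point.
Start: joints at [-1.325, 0.342, 1.524, -0, 1.275, -0.146], TCP at [0.2, -0.485, 0.227] pointing down, gripper open.
Joint ranges: [-2.53, 2.53], [-0.77, 2.02], [0.04, 2.7], [-1, 4.14], [0.28, 2.66], [-3.11, 3.11]. Speed limits (rad/s): [2.57, 2.57, 3.14, 3.14, 3.14, 3.14].

### API

Orientations are given as [roll, pitch, yaw] about the fixed x, y, z axes, in that order (R = Rz(yaw) Ry(pitch) Rx(roll)).
In Python, from cell import status, viewer, robot gives the robot as it stands. The module is installed in compiled form; this text tells all that it offers.
- The arm moves only by the shell command python3 -m pendant 'ROWS' [FORCE]. ROWS is JSON, a list that holds one entry, the list of rows, each a list of 7 numbers: the shift along the tool's x, y, z in cm, then the turn, a rotation vector about the tool's x, y, z in rad, then the finger opening in cm, from 0 to 9.18. A call has 1 to 20 rows; each row is the pose to reach, as a shift and turn from the pose commanded when the call began, along the tool's axes at that moment; what a row does not reach only later rows make up. A row lasts 1/10 s, in which the tool goes at most 50 mm and 8.59 degrees, less where a joint would pass 70% of its speed; a pose out of reach is approached as far as the arm can. A call with a gripper value outside its range is refused whole. The fingers move at their own pace and stop on an object; FORCE is the grip in N (left out, the last holds). Time passes only in rows, so rows that repeat a pose let the fingers close. It gives the time, the measured TCP pose, the force and the opening at its end, in the units of the state.
- status.observe(): the state, without advancing time (a new reading comes with each control period).
- viewer.read_camera(name): name is "scene" or "top"; returns a dict with "image" (384x512x3 uint8, red, green, blue), "range_z" (384x512 float32, m along the optical axis (not along the pixel's ray), 0 where there is no reading), "fx", "fy", "cx", "cy" (pixels), "distortion" ([k1, k2, p1, p2, k3] as OpenCV has them; the pictures are not rectified), "camera_from_world" (4x4, takes a point from world to camera coordinates). Camera axes: x right, y up, looking along -z (the intrinsics and any distortion apply to the point x, -y, -z); pixel columns grow to the right and rows downward; lengths in m; the calibration is good to about 2 mm. A picture is of the moment at which its call begins.
- robot.hand_in(): hands the job in, once; it reports no verdict.
The state is a dict: "time": time; "qpos": joint angles; "qvel": joint speeds; "joint_efforts": joint torques, N m; "tool_pos": TCP position; "tool_rot": TCP orientation; "contact_force": force on the tool from outside, world axes, zero at the start; "torque": the same for the moment, N m; "opening": finger opening in m.
Only numpy, scipy, OpenCV 4.12 (cv2) and the standard library are available. Lean on these libraries where they do the work, as an engineer would, in place of code of your own. Each camera call takes 0.05 s, during which the arm holds its last target. There are 200 camera calls.

## Working session

There is one attempt and no reset: what is moved stays moved. The work goes in short steps, Python scripts to look and compute and a shell command to move; the robot and the scene stay as the last step left them, time stands still between calls to the robot, and variables do not carry over. Pictures are saved under pics/ and viewed, about 8 in all and at most 12, crops included, and the job is handed in when it is done.

```bash
mkdir -p pics
cat > h.py <<'E'
import numpy as np, cv2
from cell import status, viewer, robot
from scipy.spatial.transform import Rotation as R
def cam(n):
    c=viewer.read_camera(n); return c
def cloud(c):
    h,w=c["range_z"].shape
    u,v=np.meshgrid(np.arange(w),np.arange(h))
    K=np.array([[c["fx"],0,c["cx"]],[0,c["fy"],c["cy"]],[0,0,1]])
    p=cv2.undistortPoints(np.stack([u,v],-1).reshape(-1,1,2).astype(np.float64),K,np.array(c["distortion"],float)).reshape(h,w,2)
    d=c["range_z"].astype(float)
    P=np.stack([p[...,0]*d,-p[...,1]*d,-d,np.ones_like(d)],-1)
    W=P@np.linalg.inv(c["camera_from_world"]).T
    W=W[...,:3]; W[d<=0]=np.nan
    return W
E
python3 - <<'E'
from h import *
s=status.observe(); print(s, robot.pinch_z)
for n in("scene","top"):
    c=cam(n); cv2.imwrite(f"pics/{n}0.png",c["image"][...,::-1]); np.savez(f"{n}0.npz",**c)
    T=np.linalg.inv(c["camera_from_world"]); print(n,T[:3,3],c["fx"],c["distortion"])
E
```

```text
{'time': 0.0, 'qpos': array([-1.32501567e+00,  3.42720902e-01,  1.52502590e+00, -3.83978959e-05,
        1.27539845e+00, -1.46014354e-01]), 'qvel': array([ 0.00025448, -0.00045177,  0.00154409, -0.00035207, -0.00019158,
       -0.00010109]), 'joint_efforts': array([-4.90674047e-04, -4.31242311e+01, -2.44218081e+01,  7.19103660e-02,
        5.59554622e-02, -1.23572936e-04]), 'tool_pos': array([ 0.20037124, -0.48481182,  0.22604281]), 'tool_rot': array([-1.57233774e+00,  1.89569540e-04, -2.74978658e+00]), 'contact_force': array([-0.66208614, -0.06480472,  0.1797045 ]), 'torque': array([-0.01965383,  0.00030891,  0.01135124]), 'opening': 0.09194323446313679} 0.0188
scene [ 1.27978547 -0.63949823  0.73993733] 347.66553287326775 [-0.09809092  0.          0.          0.          0.        ]
top [0.3147577  0.01152857 1.4490223 ] 495.80244529913296 [0.05229628 0.         0.         0.         0.        ]
```

View pics/scene0.png

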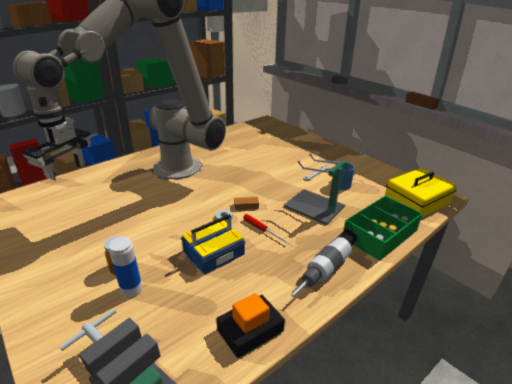

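View pics/top0.png

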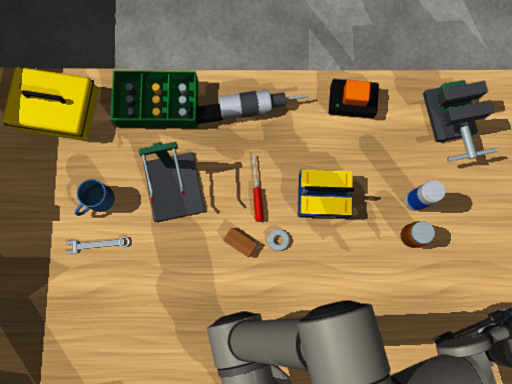

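The scene view shows the caddy at about (213,245), the screwdriver at (265,228) and the stand at (325,190). In the top view the caddy is at (326,194) with its bar running left-right, the stand's post is at (160,148) and its tips are near (152,196) and (184,192). Next I measure.

Run:
```python
from h import *
def ld(n): return dict(np.load(n+"0.npz"))
for n in("top","scene"):
    c=ld(n); W=cloud(c); hsv=cv2.cvtColor(c["image"],cv2.COLOR_RGB2HSV)
    H,S,V=[hsv[...,i].astype(int) for i in range(3)]
    ctr=np.array([0.47,-0.03]) 
    if n=="top": print("centre px",W[194,326],W[195,152],W[192,184],W[148,160],W[187,258],W[215,258])
    yel=(H>20)&(H<35)&(S>150)&(V>90)&(W[...,2]>.05)&(W[...,2]<.09)&(abs(W[...,0]-.45)<.25)&(abs(W[...,1]+.05)<.2)
    k,l,st,ce=cv2.connectedComponentsWithStats(yel.astype(np.uint8))
    for i in range(1,k):
        if st[i,4]<60: continue
        P=W[l==i]; r=cv2.minAreaRect(P[:,:2].astype(np.float32)*1000)
        print(n,"lid",st[i,4],ce[i],"c",np.array(r[0]),r[1],r[2],"z q",np.nanpercentile(P[:,2],[10,50,90]))
    # stand: anything high in region of stand
    m=(W[...,2]>.10)&(W[...,2]<.23)&(W[...,0]>.3)&(W[...,0]<.75)&(W[...,1]>.15)&(W[...,1]<.55)
    P=W[m]; print(n,"stand high",len(P),P.min(0) if len(P) else 0,P.max(0) if len(P) else 0)
    red=((H<8)|(H>172))&(S>130)&(V>70)&m
    k,l,st,ce=cv2.connectedComponentsWithStats(red.astype(np.uint8))
    for i in range(1,k): print(n,"red",st[i,4],ce[i],np.nanmedian(W[l==i],0),W[l==i][:,2].max())
    g=(H>50)&(H<90)&(S>80)&m
    if g.any():
        P=W[g]; t=P[P[:,2]>.18]; print(n,"green",t.mean(0),t.min(0),t.max(0),cv2.minAreaRect(t[:,:2].astype(np.float32)*1000))
    b=(W[...,2]>.1)&(W[...,2]<.14)&(abs(W[...,0]-.47)<.12)&(abs(W[...,1]+.05)<.15)
    P=W[b]; 
    if len(P): print(n,"bar",len(P),cv2.minAreaRect(P[:,:2].astype(np.float32)*1000),np.median(P,0), P[:,2].max())
    pl=(W[...,2]>.008)&(W[...,2]<.018)&(S<60)&(W[...,0]>.3)&(W[...,0]<.8)&(W[...,1]>.15)&(W[...,1]<.5)&(V<110)
    P=W[pl]; print(n,"plate",len(P),cv2.minAreaRect(P[:,:2].astype(np.float32)*1000) if len(P) else 0)
c=ld("top");i=cv2.resize(c["image"][120:230,130:370],None,fx=3.3,fy=3.3,interpolation=cv2.INTER_CUBIC)
cv2.imwrite("pics/crop0.png",i[...,::-1])
```

```text
centre px [ 0.57244553 -0.19777079  0.06200907] [0.54753714 0.27191078 0.17900198] [0.58809271 0.21356588 0.00750702] [0.6672782  0.25106375 0.20083264] [ 0.59940278 -0.00457961  0.02777914] [ 0.51662776 -0.00448989  0.02889877]
top lid 679 [323.33873343 178.12076583] c [ 616.44842529 -189.31140137] (121.13533782958984, 48.60504913330078) 89.45980072021484 z q [0.06859053 0.07269069 0.07606968]
top lid 761 [322.86859396 205.02233903] c [ 539.15234375 -187.68933105] (124.49036407470703, 50.5461540222168) 87.49105834960938 z q [0.06569165 0.06986248 0.07322541]
top stand high 697 [0.53192027 0.1900524  0.10102908] [0.68509816 0.47893534 0.20592044]
top red 8 [182.  192.5] [0.55213192 0.19288676 0.1921026 ] 0.19440837360696062
top red 10 [151.2 199. ] [0.53540002 0.27134831 0.18916551] 0.1933989789873356
top green [0.66818411 0.25786006 0.19771116] [0.65116934 0.21023392 0.18039629] [0.68492251 0.30685003 0.20592044] ((671.2626342773438, 258.78350830078125), (24.834152221679688, 97.1368408203125), 10.343036651611328)
top bar 116 ((578.1426391601562, -165.47129821777344), (68.18656158447
[... 529 characters left out ...]
7121    0.07288637]
scene stand high 430 [0.5341229  0.19060348 0.1004224 ] [0.68857288 0.30918841 0.20159322]
scene red 1 [310. 154.] [0.53840256 0.27014575 0.18699868] 0.18699867564568662
scene green [0.67676729 0.25172786 0.1929694 ] [0.65713113 0.20956388 0.18052581] [0.68857288 0.30918841 0.2013362 ] ((674.8072509765625, 259.4566650390625), (19.926116943359375, 101.47225189208984), 13.22042465209961)
scene bar 94 ((580.3021240234375, -163.97100830078125), (68.92533874511719, 11.877071380615234), 88.47941589355469) [ 0.58173287 -0.1622686   0.11874426] 0.12347312997007476
scene plate 927 ((590.5977172851562, 318.8728942871094), (179.35548400878906, 304.4618225097656), 13.250452041625977)
```

View pics/crop0.png

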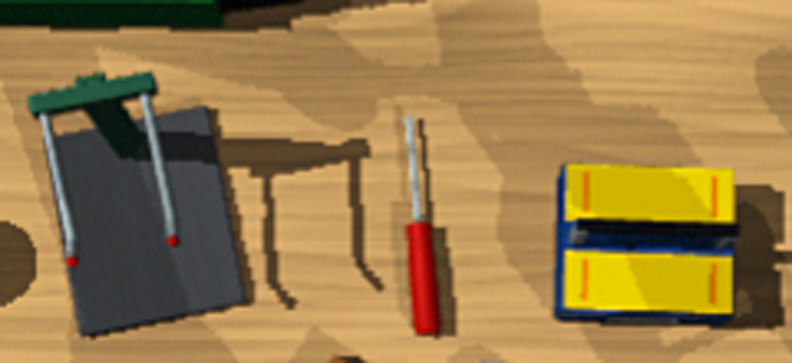

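Crop: caddy bar at about (650,230), lids above and below it, red tips at (72,262) and (173,241), and the stand turned slightly anticlockwise. My first lid mask was cut off at y = -0.25, so I redo it.

```bash
cat > m.py <<'E'
from h import *
def caddy(c,x=.578,y=-.2):
    W=cloud(c); hsv=cv2.cvtColor(c["image"],cv2.COLOR_RGB2HSV); H,S,V=[hsv[...,i].astype(int) for i in range(3)]
    near=(abs(W[...,0]-x)<.13)&(abs(W[...,1]-y)<.13)
    yel=(H>5)&(H<35)&(S>150)&(V>60)&(W[...,2]>.05)&(W[...,2]<.09)&near
    k,l,st,ce=cv2.connectedComponentsWithStats(yel.astype(np.uint8))
    for i in range(1,k):
        if st[i,4]<100: continue
        P=W[l==i]; r=cv2.minAreaRect(P[:,:2].astype(np.float32)*1000); print("lid",np.round(r[0]),np.round(r[1]),round(r[2],1),"z",np.round(np.percentile(P[:,2],[10,50,90]),4))
    P=W[(W[...,2]>.105)&(W[...,2]<.14)&near]
    if len(P): r=cv2.minAreaRect(P[:,:2].astype(np.float32)*1000); print("bar",len(P),np.round(r[0]),np.round(r[1]),r[2],np.percentile(P[:,2],[50,95]))
E
python3 - <<'E'
from m import *
for n in("top","scene"): print(n); caddy(dict(np.load(n+"0.npz")))
s=status.observe()
Rt=R.from_euler('xyz',s["tool_rot"])
# target: above caddy, jaws along caddy x
for p,c in (([.578,-.2,.25],0.0),):
    Rg=R.from_euler('xyz',[-np.pi/2,0,c-np.pi/2])
    print(Rt.inv().apply(np.array(p)-s["tool_pos"])*100,(Rt.inv()*Rg).as_rotvec())
E
```

```text
top
lid [ 616. -202.] [ 52. 148.] 0.5 z [0.0686 0.0727 0.076 ]
lid [ 539. -199.] [147.  51.] 87.6 z [0.0657 0.0699 0.0733]
bar 228 [ 576. -198.] [134.  15.] 87.20855712890625 [0.12105674 0.12582445]
scene
lid [ 549. -184.] [116.  34.] 88.6 z [0.0667 0.069  0.0705]
lid [ 609. -198.] [145.  66.] 88.3 z [0.0694 0.0712 0.0729]
bar 190 [ 580. -197.] [136.  14.] 87.15219116210938 [0.11899377 0.12241383]
[-45.77691276  -2.36500619 -11.90988884] [ 1.08827992e-03 -1.17897546e+00 -9.76311310e-04]
```

```bash
python3 -m pendant '[[[-15,-2.4,-4,0,-0.4,0,6],[-30,-2.4,-8,0,-0.8,0,6],[-38,-2.4,-10,0,-1,0,6],[-45.8,-2.4,-12,0,-1.134,0,6],[-45.8,-2.4,-12,0,-1.134,0,6],[-45.8,-2.4,-12,0,-1.134,0,6],[-45.8,-2.4,-12,0,-1.134,0,6],[-45.8,-2.4,-12,0,-1.134,0,6],[-45.8,-2.4,-12,0,-1.134,0,6],[-45.8,-2.4,-12,0,-1.134,0,6],[-45.8,-2.4,-12,0,-1.134,0,6],[-45.8,-2.4,-12,0,-1.134,0,6],[-45.8,-2.4,-12,0,-1.134,0,6],[-45.8,-2.4,-12,0,-1.134,0,6]]]' 30
python3 - <<'E'
from h import *
s=status.observe();print(s["qpos"],s["tool_pos"],s["tool_rot"],s["opening"],s["contact_force"])
E
```

```text
time: 1.5
tool_pos: [0.5771, -0.2005, 0.2509]
tool_rot: [-1.571, -0.0, -1.617]
contact_force: [0.1, 0.2, -0.4]
opening: 0.0595
[-4.59586984e-01  4.87991667e-01  1.22839696e+00 -3.19136415e-04
  1.42529473e+00 -4.12849531e-01] [ 0.57709117 -0.20048896  0.25085362] [-1.57100611e+00 -2.52834909e-04 -1.61748747e+00] 0.05951246253362278 [ 0.08323564  0.21957512 -0.40451591]
```

```bash
python3 -m pendant '[[[-0.1,4,0.1,0,0,0,6],[-0.1,8,0.1,0,0,0,6],[-0.1,12,0.1,0,0,0,6],[-0.1,15,0.1,0,0,0,6],[-0.1,16.5,0.1,0,0,0,6],[-0.1,16.5,0.1,0,0,0,6],[-0.1,16.5,0.1,0,0,0,6]]]'
python3 - <<'E'
from m import *
for n in("scene",):
    c=cam(n);caddy(c); cv2.imwrite("pics/s1.png",cv2.resize(c["image"][160:300,140:300],None,fx=4,fy=4,interpolation=cv2.INTER_CUBIC)[...,::-1])
E
```

```text
time: 2.2
tool_pos: [0.579, -0.1993, 0.0865]
tool_rot: [-1.57, -0.0, -1.617]
contact_force: [0.4, 0.8, 0.2]
opening: 0.0603
lid [ 547. -207.] [73. 34.] 88.2 z [0.0664 0.0685 0.0703]
lid [ 609. -198.] [144.  67.] 88.1 z [0.0694 0.0713 0.0729]
bar 156 [ 578. -211.] [90. 75.] 50.87446975708008 [0.11804448 0.13164242]
```

View pics/s1.png

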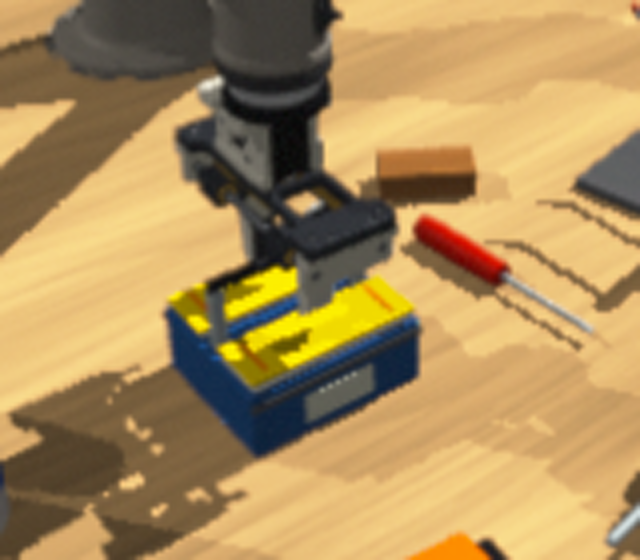

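The fingers straddle the bar, with the near one over the back lid at about (317,290). Now I press.

```bash
python3 -m pendant '[[[0,0.6,0,0,0,0,6],[0,1.0,0,0,0,0,6],[0,1.3,0,0,0,0,6],[0,1.6,0,0,0,0,6],[0,1.8,0,0,0,0,6],[0,1.9,0,0,0,0,6],[0,1.9,0,0,0,0,6]]]'; python3 -m pendant '[[[0,0.1,0,0,0,0,6],[0,0.2,0,0,0,0,6],[0,0.3,0,0,0,0,6],[0,0.3,0,0,0,0,6]]]'
```

```text
time: 2.95
tool_pos: [0.5791, -0.1985, 0.0685]
tool_rot: [-1.57, -0.001, -1.616]
contact_force: [-4.7, 1.7, 13.2]
opening: 0.0598
time: 3.35
tool_pos: [0.5791, -0.1985, 0.0658]
tool_rot: [-1.57, -0.001, -1.615]
contact_force: [-5.2, 1.5, 14.6]
opening: 0.0597
```

Two lids at roughly 8 N each are sliding. I continue until the force rises sharply.

```bash
python3 -m pendant '[[[0,0.1,0,0,0,0,6],[0,0.15,0,0,0,0,6],[0,0.15,0,0,0,0,6]]]';python3 -m pendant '[[[0,0.05,0,0,0,0,6],[0,0.1,0,0,0,0,6],[0,0.1,0,0,0,0,6]]]'
```

```text
time: 3.65
tool_pos: [0.5791, -0.1985, 0.0644]
tool_rot: [-1.57, -0.001, -1.615]
contact_force: [-5.1, 1.4, 14.3]
opening: 0.0598
time: 3.95
tool_pos: [0.5791, -0.1985, 0.0642]
tool_rot: [-1.569, -0.001, -1.615]
contact_force: [-7.9, 3.3, 20.5]
opening: 0.06
```

```bash
python3 -m pendant '[[[0,0.05,0,0,0,0,6],[0,0.1,0,0,0,0,6],[0,0.1,0,0,0,0,6],[0,0.1,0,0,0,0,6]]]';python3 -m pendant '[[[0,0.08,0,0,0,0,6],[0,0.12,0,0,0,0,6],[0,0.12,0,0,0,0,6],[0,0.12,0,0,0,0,6]]]'
```

```text
time: 4.35
tool_pos: [0.5791, -0.1985, 0.0641]
tool_rot: [-1.569, -0.001, -1.615]
contact_force: [-8.8, 2.8, 26.3]
opening: 0.06
time: 4.75
tool_pos: [0.5792, -0.1986, 0.064]
tool_rot: [-1.569, -0.002, -1.615]
contact_force: [-11.5, 4.7, 33.5]
opening: 0.0598
```

```bash
python3 -m pendant '[[[0,-1,0,0,0,0,6],[0,-2.5,0,0,0,0,6],[0,-3.8,0,0,0,0,6],[0,-3.8,0,0,0,0,6],[0,-3.8,0,0,0,0,6]]]'
python3 - <<'E'
from m import *
caddy(cam("scene"));caddy(cam("top"))
E
```

```text
time: 5.25
tool_pos: [0.579, -0.1985, 0.0969]
tool_rot: [-1.571, -0.0, -1.616]
contact_force: [-0.2, 0.2, 1.1]
opening: 0.0601
lid [ 547. -211.] [ 47. 104.] 14.1 z [0.0618 0.0635 0.0649]
lid [ 616. -199.] [145.  52.] 87.6 z [0.0619 0.0635 0.0651]
bar 206 [ 585. -210.] [91. 77.] 40.78671646118164 [0.11920735 0.13477319]
lid [ 620. -145.] [35. 55.] 82.0 z [0.0599 0.0644 0.0686]
bar 16 [ 575. -199.] [134.  12.] 87.60828399658203 [0.12062595 0.12337656]
```

Both lids now measure z ≈ 0.0635, against 0.064 for home. Next is the grasp and a small lift.

```bash
python3 -m pendant '[[[0,0,0,0,0,0,1],[0,0,0,0,0,0,0.6],[0,0,0,0,0,0,0.6],[0,0,0,0,0,0,0.6],[0,0,0,0,0,0,0.6],[0,0,0,0,0,0,0.6],[0,0,0,0,0,0,0.6],[0,0,0,0,0,0,0.6]]]' 45; python3 -m pendant '[[[0,-1,0,0,0,0,0.6],[0,-2,0,0,0,0,0.6],[0,-2,0,0,0,0,0.6],[0,-2,0,0,0,0,0.6]]]'
```

```text
time: 6.15
tool_pos: [0.5784, -0.1984, 0.0969]
tool_rot: [-1.572, 0.0, -1.616]
contact_force: [-3.1, -0.1, 1.0]
opening: 0.0111
time: 6.55
tool_pos: [0.5793, -0.1985, 0.1174]
tool_rot: [-1.57, -0.0, -1.616]
contact_force: [-0.0, 0.2, -5.0]
opening: 0.0106
```

The caddy is held with about 5 N of extra load. I lift it and carry it to 14 cm in front of the seat.

```bash
python3 -m pendant '[[[0,-2,0,0,0,0,0.6],[0,-4,0,0,0,0,0.6],[0,-6,0,0,0,0,0.6],[0,-7.2,0,0,0,0,0.6],[-1,-7.2,-0.5,0,0,0,0.6],[-3,-7.2,-1.5,0,-0.02,0,0.6],[-6,-7.2,-3,0,-0.04,0,0.6],[-9,-7.2,-4.5,0,-0.06,0,0.6],[-12,-7.2,-6,0,-0.08,0,0.6],[-15,-7.2,-7.5,0,-0.1,0,0.6],[-18,-7.2,-9,0,-0.12,0,0.6],[-21,-7.2,-10.5,0,-0.14,0,0.6],[-24,-7.2,-12,0,-0.16,0,0.6],[-27,-7.2,-13.5,0,-0.18,0,0.6],[-30,-7.2,-15,0,-0.2,0,0.6],[-33,-7.2,-16,0,-0.22,0,0.6],[-36,-7.2,-16.5,0,-0.24,0,0.6],[-38.5,-7.2,-16.9,0,-0.25,0,0.6],[-40,-7.2,-16.9,0,-0.25,0,0.6],[-40,-7.2,-16.9,0,-0.25,0,0.6]]]'
python3 - <<'E'
from h import *
for n in("top","scene"):
    c=cam(n);np.savez(n+"2.npz",**c)
    b=c["image"][130:260,110:280] if n=="top" else c["image"][120:280,210:370]
    cv2.imwrite(f"pics/{n}2.png",cv2.resize(b,None,fx=3.6,fy=3.6,interpolation=cv2.INTER_CUBIC)[...,::-1])
    W=cloud(c);hsv=cv2.cvtColor(c["image"],cv2.COLOR_RGB2HSV);H,S,V=[hsv[...,i].astype(int) for i in range(3)]
    m=(H>20)&(H<35)&(S>150)&(V>90)&(W[...,2]>.12)&(W[...,2]<.19)&(abs(W[...,0]-.43)<.15)&(abs(W[...,1]-.21)<.14)
    k,l,st,ce=cv2.connectedComponentsWithStats(m.astype(np.uint8))
    for i in range(1,k):
        if st[i,4]<40: continue
        P=W[l==i]; r=cv2.minAreaRect(P[:,:2].astype(np.float32)*1000); print(n,st[i,4],np.round(r[0]),np.round(r[1]),round(r[2],1),np.percentile(P[:,2],[10,50,90]))
        A=np.c_[P[:,:2],np.ones(len(P))]; print("slope",np.linalg.lstsq(A,P[:,2],rcond=None)[0][:2])
    st=(W[...,2]>.10)&(W[...,2]<.23)&(W[...,0]>.5)&(W[...,1]>.15)&(W[...,1]<.34)
    red=((H<8)|(H>172))&(S>130)&(V>70)&st
    k,l,q,ce=cv2.connectedComponentsWithStats(red.astype(np.uint8))
    for i in range(1,k): print(n,"red",q[i,4],ce[i],np.nanmedian(W[l==i],0))
E
```

```text
time: 8.55
tool_pos: [0.4267, 0.2105, 0.1879]
tool_rot: [-1.572, 0.001, -1.363]
contact_force: [0.3, -0.4, -4.4]
opening: 0.0101
top 242 [475. 169.] [49. 40.] 9.0 [0.15237822 0.15549458 0.15866556]
slope [ 0.00153501 -0.00260472]
top 302 [400. 156.] [49. 46.] 12.1 [0.15333286 0.15689888 0.16053904]
slope [-0.01996785 -0.0008629 ]
top 68 [369. 264.] [32. 15.] 11.8 [0.1552267  0.15777021 0.16119528]
slope [-0.03327582 -0.02392937]
top red 10 [182.  192.8] [0.55116471 0.1931544  0.18869504]
top red 4 [150.75 198.25] [0.53723573 0.27272213 0.19130199]
scene 79 [402. 208.] [ 43. 131.] 21.7 [0.15328402 0.15643604 0.1581195 ]
slope [ 0.06191971 -0.05555526]
scene 87 [389. 153.] [47. 91.] 50.0 [0.1555725  0.1572588  0.15923971]
slope [0.15543089 0.04420756]
scene 247 [465. 218.] [ 56. 148.] 13.5 [0.15360173 0.15554485 0.15726556]
slope [-0.02324407 -0.01277518]
scene red 1 [310. 154.] [0.53760534 0.27112391 0.18640409]
scene red 3 [298.33333333 161.33333333] [0.55450818 0.19102787 0.19018554]
```

View pics/top2.png

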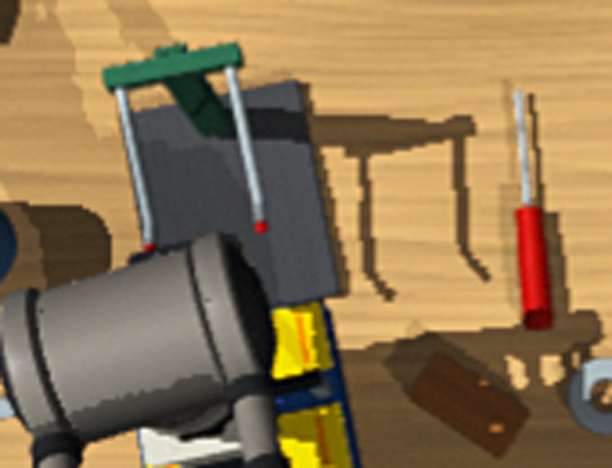

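View pics/scene2.png

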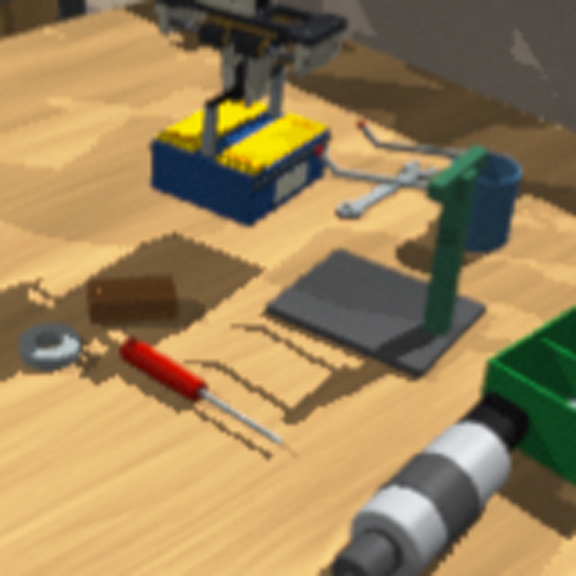

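The top view shows the caddy's right lid ends at about (300,340), with the tips ahead at (150,247) and (262,226). In the scene view the caddy hangs level, with the tips at (318,150) and (362,125), between lid and bar height. Lid tops at 0.156 put the bar at about 0.208, which fits over the tips. I move it in now.

```bash
python3 -m pendant '[[[0.1,0,1,0,0,0,0.6],[0.2,0,2.5,0,0,0,0.6],[0.3,0,4,0,0,0,0.6],[0.3,0,5,0,0,0,0.6],[0.3,0,6,0,0,0,0.6],[0.3,0,7,0,0,0,0.6],[0.3,0,8,0,0,0,0.6],[0.3,0,9,0,0,0,0.6],[0.3,0,9.6,0,0,0,0.6],[0.3,0,10,0,0,0,0.6],[0.3,0,10,0,0,0,0.6]]]'
python3 - <<'E'
from h import *
c=cam("scene"); cv2.imwrite("pics/s3.png",cv2.resize(c["image"][110:230,220:380],None,fx=5,fy=5,interpolation=cv2.INTER_CUBIC)[...,::-1])
E
```

```text
time: 9.75
tool_pos: [0.527, 0.2262, 0.1888]
tool_rot: [-1.571, -0.0, -1.366]
contact_force: [-0.7, -0.6, -5.4]
opening: 0.0107
```

View pics/s3.png

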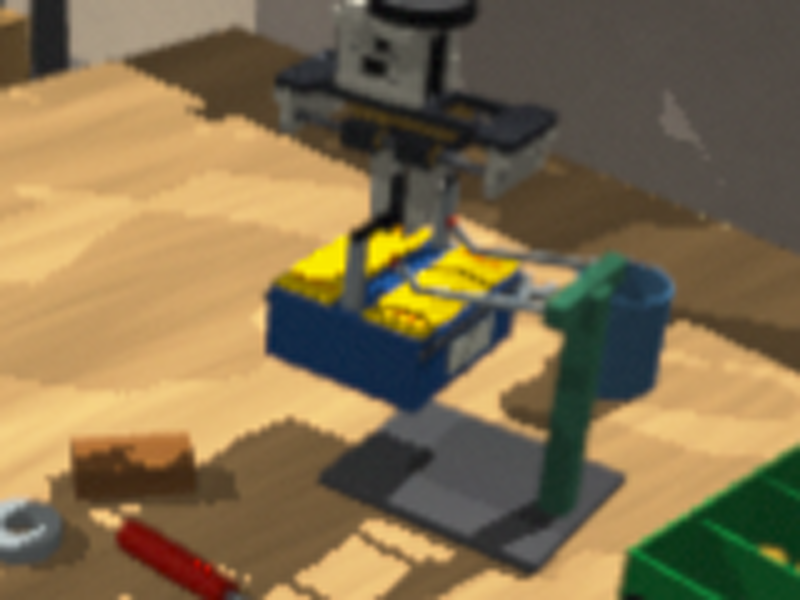

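The prongs (tips at about (403,268) and (450,222)) run over the lids, inside the uprights and below the bar. I go on to above the seat.

```bash
python3 -m pendant '[[[-0.1,0,0.8,0,0,0,0.6],[-0.2,0,1.6,0,0,0,0.6],[-0.2,0,2.4,0,0,0,0.6],[-0.25,0,3.2,0,0,0,0.6],[-0.25,0,3.8,0,0,0,0.6],[-0.25,0,4.05,0,0,0,0.6],[-0.25,0,4.05,0,0,0,0.6]]]';  python3 -m pendant '[[[0,0.5,0,0,0,0,0.6],[0,1,0,0,0,0,0.6],[0,1.5,0,0,0,0,0.6],[0,1.9,0,0,0,0,0.6],[0,2.1,0,0,0,0,0.6],[0,2.1,0,0,0,0,0.6]]]'
```

```text
time: 10.5
tool_pos: [0.5661, 0.2368, 0.1887]
tool_rot: [-1.571, -0.0, -1.366]
contact_force: [0.4, -0.0, -5.1]
opening: 0.0106
time: 11.1
tool_pos: [0.5656, 0.2368, 0.1676]
tool_rot: [-1.571, -0.0, -1.366]
contact_force: [0.4, -0.2, -3.8]
opening: 0.0109
```

```bash
python3 -m pendant '[[[0,0.15,0,0,0,0,0.6],[0,0.3,0,0,0,0,0.6],[0,0.4,0,0,0,0,0.6],[0,0.4,0,0,0,0,0.6]]]'; python3 -m pendant '[[[0,0.1,0,0,0,0,0.6],[0,0.2,0,0,0,0,0.6],[0,0.2,0,0,0,0,0.6]]]'
```

```text
time: 11.5
tool_pos: [0.5658, 0.2368, 0.1638]
tool_rot: [-1.571, -0.0, -1.366]
contact_force: [0.2, -0.3, -5.1]
opening: 0.0107
time: 11.8
tool_pos: [0.5658, 0.2368, 0.1618]
tool_rot: [-1.571, -0.0, -1.366]
contact_force: [0.2, -1.4, -4.3]
opening: 0.0104
```

```bash
python3 -m pendant '[[[0,0.1,0,0,0,0,0.6],[0,0.2,0,0,0,0,0.6],[0,0.2,0,0,0,0,0.6]]]'; python3 -m pendant '[[[0,0.1,0,0,0,0,0.6],[0,0.2,0,0,0,0,0.6],[0,0.2,0,0,0,0,0.6]]]'
```

```text
time: 12.1
tool_pos: [0.566, 0.2368, 0.1603]
tool_rot: [-1.57, -0.0, -1.366]
contact_force: [-1.0, 0.1, -2.4]
opening: 0.0107
time: 12.4
tool_pos: [0.5661, 0.2369, 0.16]
tool_rot: [-1.569, -0.0, -1.366]
contact_force: [-4.8, -1.8, 8.4]
opening: 0.011
```

The load has transferred at TCP z = 0.160, so the bar is at 0.179. I relax slightly and release slowly.

```bash
python3 -m pendant '[[[0,-0.15,0,0,0,0,0.6],[0,-0.15,0,0,0,0,0.6],[0,-0.15,0,0,0,0,0.6]]]' 5; python3 -m pendant '[[[0,-0.15,0,0,0,0,1.5],[0,-0.15,0,0,0,0,2],[0,-0.15,0,0,0,0,3],[0,-0.15,0,0,0,0,4],[0,-0.15,0,0,0,0,5],[0,-0.15,0,0,0,0,5],[0,-0.15,0,0,0,0,5],[0,-0.15,0,0,0,0,5]]]'
python3 - <<'E'
from h import *
c=cam("scene"); cv2.imwrite("pics/s4.png",cv2.resize(c["image"][110:230,220:380],None,fx=5,fy=5,interpolation=cv2.INTER_CUBIC)[...,::-1])
E
```

```text
time: 12.7
tool_pos: [0.5663, 0.237, 0.16]
tool_rot: [-1.569, 0.0, -1.366]
contact_force: [0.5, 0.5, 2.6]
opening: 0.0117
time: 13.5
tool_pos: [0.5658, 0.2368, 0.161]
tool_rot: [-1.571, -0.0, -1.366]
contact_force: [-0.0, -0.3, 0.1]
opening: 0.0501
```

View pics/s4.png

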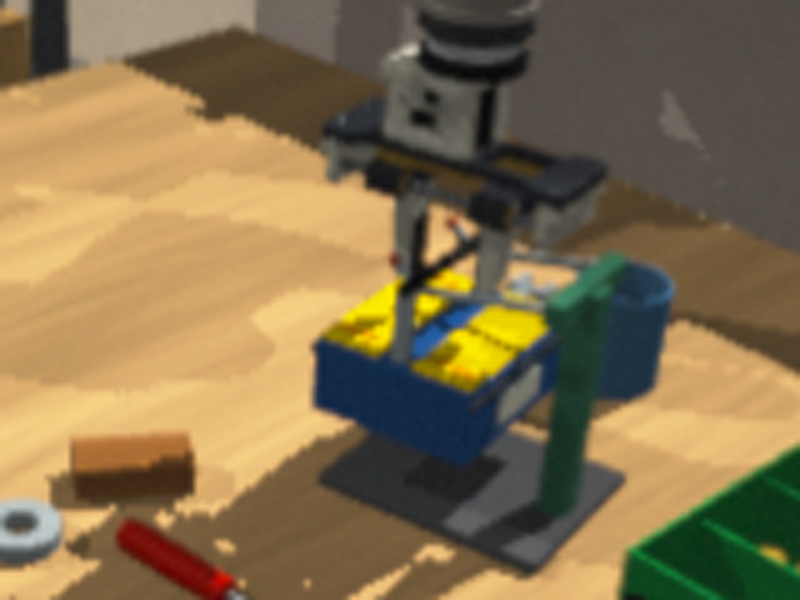

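The caddy hangs level by its bar ((402,290) to (480,240)) in the dip, with the fingers open and clear on both sides. I retreat straight up and check.

```bash
python3 -m pendant '[[[0,-1,0,0,0,0,5],[0,-3,0,0,0,0,5],[0,-6,0,0,0,0,5],[0,-9,0,0,0,0,5],[0,-12,0,0,0,0,5],[0,-14,0,0,0,0,5],[0,-14,0,0,0,0,5],[0,-14,0,0,0,0,5],[0,-14,0,0,0,0,5],[0,-14,0,0,0,0,5],[0,-14,0,0,0,0,5],[0,-14,0,0,0,0,5]]]'
python3 - <<'E'
from h import *
for t in range(2):
  c=cam("scene");W=cloud(c);hsv=cv2.cvtColor(c["image"],cv2.COLOR_RGB2HSV);H,S,V=[hsv[...,i].astype(int) for i in range(3)]
  m=(H>20)&(H<35)&(S>150)&(V>90)&(W[...,2]>.1)&(W[...,2]<.16)&(abs(W[...,0]-.566)<.13)&(abs(W[...,1]-.237)<.13)
  k,l,st,ce=cv2.connectedComponentsWithStats(m.astype(np.uint8))
  for i in range(1,k):
    if st[i,4]<25: continue
    print(st[i,4],np.round(np.median(W[l==i],0),4))
  P=W[m];A=np.c_[P[:,:2],np.ones(len(P))];print("slope",np.linalg.lstsq(A,P[:,2],rcond=None)[0][:2])
  b=(V<60)&(W[...,2]>.168)&(W[...,2]<.2)&(abs(W[...,0]-.566)<.04)&(abs(W[...,1]-.237)<.09);print("bar",b.sum(),np.median(W[b],0))
cv2.imwrite("pics/s5.png",c["image"][...,::-1])
E
```

```text
time: 14.75
tool_pos: [0.5657, 0.2368, 0.3004]
tool_rot: [-1.572, -0.0, -1.366]
contact_force: [0.3, 0.2, 0.1]
opening: 0.0499
126 [0.5342 0.1849 0.1279]
27 [0.5485 0.2466 0.1279]
243 [0.611  0.2277 0.1289]
slope [0.00850826 0.00319315]
bar 40 [0.57236774 0.23796486 0.18276351]
125 [0.5343 0.1856 0.1281]
27 [0.5483 0.2457 0.1281]
241 [0.611  0.2289 0.1288]
slope [0.00716758 0.00607145]
bar 41 [0.57390731 0.2362619  0.18301208]
```

View pics/s5.png

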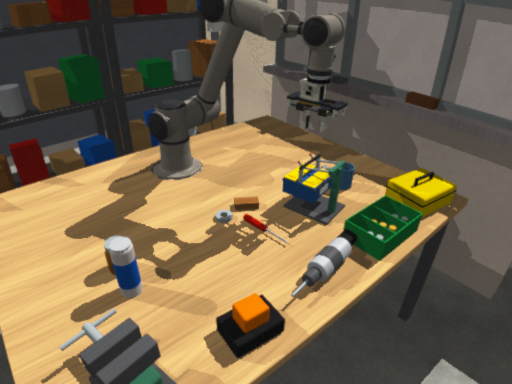

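The caddy hangs level at about (308,180), the arm is clear, and the other things are where they were. Lid tops at 0.1285 put the bar at 0.1805 (seat 0.181).

```bash
python3 -c "
from cell import robot
print(robot.hand_in())"
```

```text
the job is handed in; nothing more can be done
None
```

Both lids are pressed home, the caddy is hanging level in the dip of the two prongs, and I have handed the job in; no verdict came back.

- **Lids:** I set the fingers astride the bar and pressed both lids at once, up to about 33 N in total. Afterwards both lid tops measured about 0.0635 m, against 0.064 m for fully home.
- **Hanging:** I gripped the bar, carried the caddy in over the prong tips and lowered it until the prongs took its weight. Then I let go slowly and backed straight up.
- **Last checks:**
  - **Level and still:** the caddy was level (slope under 0.01) and at rest over two readings.
  - **Bar height:** lid tops at about 0.1285 m put the bar at about 0.180 m, against 0.181 m for the seat. Reading the bar's visible surface directly gave about 0.183 m.
  - **Bar position:** the bar sat within about 8 mm sideways of the seat.
  - **Robot and bench:** the tool force was near zero. The other things looked unmoved in the last picture, but I did not measure them.

No check failed.

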